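# Flick the score wheel on to the pointer

### The job

Bring the game score up to date: with a fingertip, flick the edge of the counter's toothed thumbwheel clockwise (seen from above), click by click, until the one tooth that carries the raised bar rests in its click right at the arrowhead pointer on the base, and do not let it run on past there. Only push the wheel: do not pick up, shove along or lean hard on the counter, leave everything else on the bench where it is, and finish with the hand clear.

Things in the scene. Friction and masses are not known exactly. Their poses are not given: they have to be found in the camera images.
- counter: Game counter: heavy (2.2 kg, weighted) loose dark hardwood base. Origin on the slab, straight below the wheel's axle; x from the axle to the pointer at the back, y left, z up. Base plate 12 mm thick, x -20 to 85 mm, y -75 to 75 mm; along its back (x 63 to 85) a ledge up to z 30 mm carries the arrowhead (to z 36).
- axle (a point): Centre of the top face (z 30 mm) of the thumbwheel: a flat aluminium star wheel on an upright axle, at z 16 to 30 mm. Hub disc of radius 34 mm with eight equal radial teeth 45 degrees apart, 8 mm wide with round ends, reaching to radius 54 mm. In every click rest position one tooth points exactly along counter -x and one along +x, at the pointer.
- front_edge (a point): Foremost point of the wheel's edge, 54 mm from the axle along counter -x, z 23 mm; fixed to the base. Here the wheel overhangs the base by 34 mm with only the slab 16 mm below it: a fingertip pointing down fits between two teeth and can push one. Clockwise from above, the teeth here travel towards counter +y.
- wheel (a joint): Wheel angle in rad, grows clockwise from above. Clicks are 0.785 apart, at whole multiples; a sprung detent draws the wheel to the nearest: pushed well over half a click it jumps on, less and it springs back. Takes about 2 N at a tooth. Marked tooth at the pointer: 3.927 (5 clicks). Starts in the click at 0.785, 1.571 or 2.356 (4, 3 or 2 clicks to go). Stops at -0.3 and 5.6.
- marker (a point): On the raised dark steel bar (36 mm long, 9 wide, 7 high, with a round 14 mm end) that lies radially on top of the one marked tooth: centre of the round end's top, 46 mm from the axle, z 37 mm. It turns with the wheel.
- pointer (a point): Tip of the steel arrowhead on the base's back ledge, 62 mm from the axle along counter +x, z 33 mm, pointing at the wheel. When done, the marker lies between axle and this tip, 17 mm from it.
- cup: Orange ceramic tea cup with a handle, 80 mm across, 65 mm high, a bystander. Origin under its centre.
- tumbler: Glass tumbler, 74 mm across, 95 mm high, a bystander. Origin under its centre.
- ashtray: Round stainless steel ashtray with its lid clipped on, 100 mm across, 53 mm high, a bystander. Origin under its centre.
- coaster: Round wooden coaster, 96 mm across, 10 mm thick, a bystander. Origin under its centre.
- case: Black plastic sunglasses case, 64 x 160 x 43 mm, a bystander behind the counter. Origin under its centre.
- cards: Plain cardboard box of playing cards, 64 x 92 x 20 mm, a bystander behind the counter. Origin under its centre.
There are look-alikes about, which are no part of the job. Leave any red or yellow look-alike of the counter alone.

How it is judged:
At the end, for the whole second after the job is handed in: The wheel is at rest at 3.93 rad within 0.15 rad, the marked tooth at the pointer; the counter stands flat within 30 mm of where it was, and every bystander within 20 mm of its place (value of joint wheel between 3.77699 and 4.07699 rad and velocity of joint wheel between -0.1 and 0.1 rad/s and distance of counter from where it was at the start of the episode below 0.03 m and angle between counter's own z axis and vertical below 0.05 rad and height (world z) of counter below 0.008 m and distance of each of cup, tumbler, ashtray, coaster, case, cards from where it was at the start of the episode below 0.02 m); the robot touches nothing.
It fails at once if the wheel runs on past the pointer by more than 0.55 of a click (value of joint wheel above 4.35896 rad).
It fails at once if the counter is lifted or tipped (height (world z) of counter above 0.01 m or angle between counter's own z axis and vertical above 0.12 rad).
It fails at once if the counter is shoved more than 30 mm (distance of counter from where it was at the start of the episode above 0.03 m).
It fails at once if the hand leans on the counter with more than 25 N (contact force between any of the fingers, the arm and counter above 25 N).
It fails at once if a bystander is lifted, moved by more than 20 mm or tipped (distance of any of cup, tumbler, ashtray, coaster, case, cards from where it was at the start of the episode above 0.02 m or angle between any of cup, tumbler, ashtray, coaster, case, cards's own z axis and vertical above 0.25 rad).
It also fails if it takes over 54 s, if anything falls off the work surface, if the arm or the gripper's body presses on something with over 40 N, if the wrist force passes 120 N, or if a joint passes its speed limit or range.

### The arm

A 6-joint arm with a two-finger parallel gripper is mounted at the origin on the work surface. World frame = base frame: x ahead of the robot, y to its left, z up, the work surface at z = 0. Lengths are in m, angles in rad, forces in N, time in s.
With the tool pointing down it reaches from about 0.375 to 0.975 m from the base axis. Payload 3.8 kg.
Tool frame: the origin (TCP) lies on the mounting face of the last link; the fingertips stand 173 mm ahead of it and the grasp point (between the pads) lies 155 mm ahead of it; z points along the fingers, y is the direction in which the jaws open and shut (so a half turn about z gives the same grasp; the last joint's range is limited). The gripper opens to 85 mm and grips with 20 to 120 N. Pads are 22 mm wide; open, the fingers measure 114 mm over their backs; the gripper's body (76 mm by 85 mm) begins 54 mm behind the grasp point. The pads swing forward as they close: fully open they stand 13 mm farther back than shut.
Start: joints at [-1.313, 0.264, 1.604, -0, 1.274, -0.037], TCP at [0.196, -0.646, 0.405] pointing down, gripper open.
Joint ranges: [-2.63, 2.63], [-0.94, 2.18], [0.31, 2.57], [-1.31, 4.45], [0, 2.66], [-2.55, 2.55]. Speed limits (rad/s): [2.57, 2.57, 3.14, 3.14, 3.14, 3.14].

### API

Orientations are given as a rotation vector (axis times angle).
In Python, from workcell import bot, imaging, order gives the robot as it stands. The module is installed in compiled form; this text tells all that it offers.
- The arm moves only by the shell command python3 -m creep 'ROWS' [OPENING] [FORCE]. ROWS is JSON, a list of rows, each an object with "slide": the shift along the tool's x, y, z each as a share of 25 mm, from -1 to 1, a list of three; "angular": the turn, a rotation vector about the tool's x, y, z each as a share of 4 degrees, from -1 to 1, a list of three. A call has 1 to 5 rows; each row shifts and turns the commanded pose from where the row before left it, along the tool's axes as they then stand; what a row does not reach is not made up. A row lasts 1/12 s, in which the tool goes at most 41.7 mm and 7.16 degrees, less where a joint would pass 70% of its speed; a pose out of reach is approached as far as the arm can. A call with a number of a shift or a turn outside -1 to 1 is refused whole. A call with a gripper value outside its range is refused whole. OPENING is the closure, from -1 (fully open) to 1 (shut), set as the call begins (- or left out, the last holds). The fingers move at their own pace and stop on an object; FORCE is the grip in N (left out, the last holds). Time passes only in rows, so rows that do not move let the fingers close. It gives the time, the measured TCP pose, the force and the opening at its end, in the units of the state.
- bot.read_state(): the state, without advancing time (a new reading comes with each control period).
- imaging.read_camera(name): name is "scene" or "top"; returns (picture, depth): 400x640x3 uint8, red, green, blue; 400x640 float32, m along the optical axis (not along the pixel's ray), 0 where there is no reading.
- imaging.camera_model(name): a dict with "fovy" (degrees; the focal length in pixels is half the picture's height over the tangent of half this angle, whatever the lens; pixels are square), "cx", "cy" (the principal point, pixels), "camera_from_world" (4x4, takes a point from world to camera coordinates). Camera axes: x right, y down, z forward; pixel columns grow to the right and rows downward; lengths in m; the calibration is good to about 2 mm. A picture is of the moment at which its call begins. camera_model takes no time and is no camera call.
- order.finish_job(): hands the job in, once; it reports no verdict.
The state is a dict: "time": time; "q": joint angles; "joint_vel": joint speeds; "joint_torque": joint torques, N m; "tool_pos": TCP position; "tcp_rot": TCP orientation; "wrist_force": force on the tool from outside, world axes, zero at the start; "torque": the same for the moment, N m; "width": opening from 0.0 (shut) to 1.0 (fully open).
Only numpy, scipy, OpenCV 4.12 (cv2) and the standard library are available. Lean on these libraries where they do the work, as an engineer would, in place of code of your own. Each camera call takes 0.05 s, during which the arm holds its last target.

## Working session

There is one attempt and no reset: what is moved stays moved. The work goes in short steps, Python scripts to look and compute and a shell command to move; the robot and the scene stay as the last step left them, time stands still between calls to the robot, and variables do not carry over. Pictures are saved under pics/ and viewed, and the job is handed in when it is done.

```bash
mkdir -p pics; python3 - <<'E'
from workcell import bot, imaging
import cv2,numpy as np
print(bot.read_state())
for n in("scene","top"):
    p,d=imaging.read_camera(n); cv2.imwrite(f"pics/{n}0.png",p[:,:,::-1]); np.save(f"{n}0_d.npy",d); np.save(f"{n}0_p.npy",p)
    print(n,imaging.camera_model(n))
E
```

```text
{'time': 0.0, 'q': array([-1.31287994e+00,  2.64755680e-01,  1.60542859e+00, -1.11376177e-05,
        1.27368852e+00, -3.69113555e-02]), 'joint_vel': array([ 0.00063928, -0.00186643, -0.00176696,  0.0005958 ,  0.00105384,
        0.0002999 ]), 'joint_torque': array([-3.33208154e-04, -5.15112340e+01, -3.67314970e+01,  2.52155914e-04,
        1.30802847e-02, -2.10812445e-06]), 'tool_pos': array([ 0.19603535, -0.64553013,  0.4033304 ]), 'tcp_rot': array([-3.10527842e+00, -4.61111229e-01,  4.11298035e-04]), 'wrist_force': array([-0.01184059, -0.3962231 ,  0.83402416]), 'torque': array([0.0396267 , 0.05473242, 0.00582713]), 'width': 0.9982201365452856}
scene {'fovy': 45.5401083024798, 'cx': 321.08389429079153, 'cy': 188.86753359607707, 'camera_from_world': array([[ 0.78911321,  0.61420862, -0.00693628, -0.42670006],
       [ 0.52074087, -0.67493292, -0.52277577, -0.2622948 ],
       [-0.32577491,  0.40891726, -0.85244201,  1.22298713],
       [ 0.        ,  0.        ,  0.        ,  1.        ]])}
top {'fovy': 46.093920814424436, 'cx': 318.82051458539837, 'cy': 203.4804561539154, 'camera_from_world': array([[-0.01672992, -0.99985033, -0.00440705,  0.02945081],
       [-0.99663245,  0.01702962, -0.08021068,  0.5699188 ],
       [ 0.08027373,  0.00305029, -0.99676819,  1.24249857],
       [ 0.        ,  0.        ,  0.        ,  1.        ]])}
```

View pics/scene0.png

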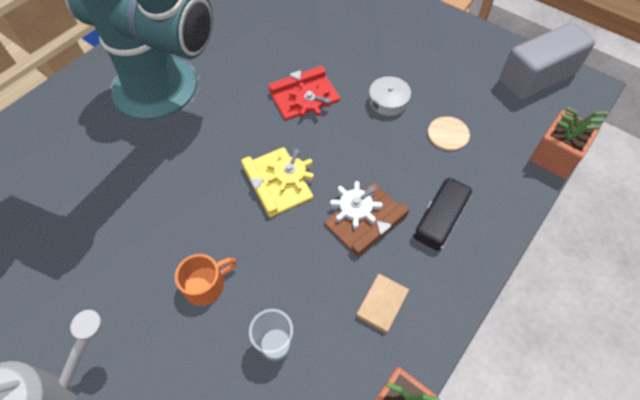

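View pics/top0.png

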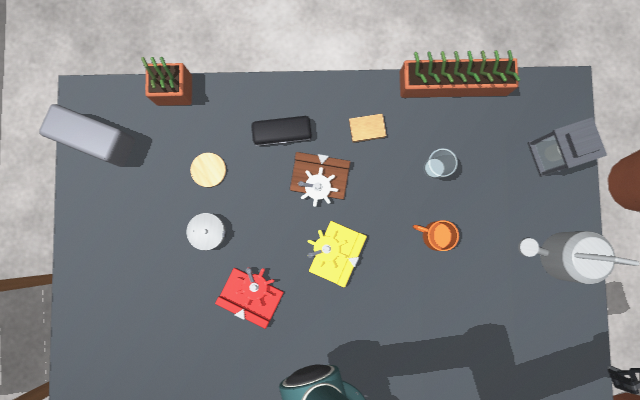

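In the top picture there are three counters: brown hardwood at (320,178), yellow at (338,253) and red at (250,296). The brown one fits because it is dark hardwood with the case and cards behind it, and the other two are the look-alikes to leave alone. I'll confirm that in an enlarged crop.

```bash
python3 - <<'E'
import cv2,numpy as np
a=np.load("top0_p.npy")[140:220,275:365,::-1]; b=np.load("scene0_p.npy")[170:260,310:420,::-1]
a=cv2.resize(a,(400,356),interpolation=cv2.INTER_CUBIC); b=cv2.resize(b,(400,327),interpolation=cv2.INTER_CUBIC)
b=cv2.copyMakeBorder(b,0,29,0,0,cv2.BORDER_CONSTANT)
cv2.imwrite("pics/crop0.png",np.hstack([a,b]))
E
```

```text
(no output)
```

View pics/crop0.png

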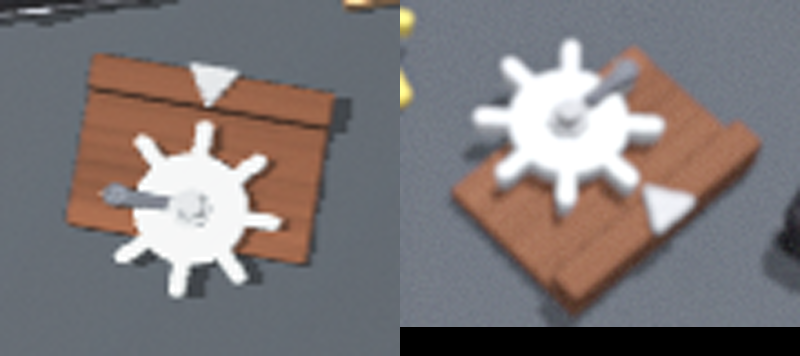

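```bash
cat > h.py <<'E'
import cv2,numpy as np
from workcell import bot,imaging
def ray(n,u,v,z):
    m=imaging.camera_model(n);T=m["camera_from_world"];f=200/np.tan(np.radians(m["fovy"])/2)
    R=T[:3,:3];o=-R.T@T[:3,3];d=R.T@np.array([(u-m["cx"])/f,(v-m["cy"])/f,1]);return (o+d*(z-o[2])/d[2])
def proj(n,P):
    m=imaging.camera_model(n);T=m["camera_from_world"];f=200/np.tan(np.radians(m["fovy"])/2)
    c=T[:3,:3]@np.asarray(P)+T[:3,3];return np.array([m["cx"]+f*c[0]/c[2],m["cy"]+f*c[1]/c[2]])
def wheelc(n,p,box):
    x0,y0,x1,y1=box;c=p[y0:y1,x0:x1].astype(int)
    m=(c.min(2)>180).astype(np.uint8)
    k,l,s,ce=cv2.connectedComponentsWithStats(m);i=1+s[1:,4].argmax()
    # hub/star: circle round teeth tips
    cn=max(cv2.findContours((l==i).astype(np.uint8),0,1)[0],key=len)
    (cx,cy),r=cv2.minEnclosingCircle(cn);return ce[i]+[x0,y0],(cx+x0,cy+y0),r
E
python3 - <<'E'
from h import *
for n,b in(("top",(290,165,350,215)),("scene",(320,172,388,230))):
    c,e,r=wheelc(n,np.load(n+"0_p.npy"),b);print(n,c,e,r,ray(n,*c,.028),ray(n,*e,.03))
for n,u,v,z in(("top",275+207/4.444,140+106/4.444,.033),("scene",310+643/3.636-400/3.636,170+185/3.636,.033),("top",275+112/4.444,140+194/4.444,.037),("scene",310+(626-400)/3.636,170+72/3.636,.037)):print(n,ray(n,u,v,z))
# ledge back corners z 30 in top
for u,v in((95,53),(334,94)):print(ray("top",275+u/4.444,140+v/4.444,.03))
# hub boss
print(ray("top",275+192/4.444,140+207/4.444,.035),ray("scene",310+170/3.636,170+117/3.636,.035))
E
```

```text
top [318.36661466 186.70358814] (317.5, 186.5) 20.11228370666504 [0.61520045 0.02025867 0.028     ] [0.61555728 0.02256895 0.03      ]
scene [354.99904671 203.92659676] (356.0, 202.5) 26.043333053588867 [0.61712016 0.01872922 0.028     ] [0.61734774 0.02183871 0.03      ]
top [0.67627477 0.0105746  0.033     ]
scene [0.67748767 0.011105   0.033     ]
top [0.6231827  0.06860954 0.037     ]
scene [0.6283914  0.06460588 0.037     ]
[0.71049703 0.07806954 0.03      ]
[ 0.68277838 -0.06658643  0.03      ]
[0.61472532 0.02066302 0.035     ] [0.61960389 0.02093459 0.035     ]
```

Seen from above, the bar points at counter +y, about 89° counter-clockwise of the pointer. The wheel is therefore at 2.356, with 2 clicks to go. The axle is at about (0.616, 0.021) and the counter yaw is about -10.2°. The plan is to shut the gripper with the jaw axis radial and insert it in the gap beside the front tooth. First I'll turn and travel high.

```bash
python3 -m creep '[{"slide":[0.85,-0.5,0],"angular":[0,0,-1]},{"slide":[0.85,-0.5,0],"angular":[0,0,-1]},{"slide":[0.85,-0.5,0],"angular":[0,0,-1]},{"slide":[0.85,-0.5,0],"angular":[0,0,-1]},{"slide":[0.85,-0.5,0],"angular":[0,0,-1]}]' 1 20
python3 -m creep '[{"slide":[1,-0.2,0],"angular":[0,0,-1]},{"slide":[1,-0.2,0],"angular":[0,0,-1]},{"slide":[1,-0.2,0],"angular":[0,0,-1]},{"slide":[1,-0.2,0],"angular":[0,0,-1]},{"slide":[1,-0.2,0],"angular":[0,0,-1]}]'
python3 -m creep '[{"slide":[1,0.2,0],"angular":[0,0,-1]},{"slide":[1,0.2,0],"angular":[0,0,-1]},{"slide":[1,0.2,0],"angular":[0,0,-1]},{"slide":[1,0.2,0],"angular":[0,0,-1]},{"slide":[1,0.2,0],"angular":[0,0,-1]}]'
python3 -m creep '[{"slide":[1,0.3,0],"angular":[0,0,-0.7]},{"slide":[1,0.3,0],"angular":[0,0,0]},{"slide":[1,0.3,0],"angular":[0,0,0]},{"slide":[1,0.3,0],"angular":[0,0,0]},{"slide":[1,0.3,0],"angular":[0,0,0]}]'
cat >> h.py <<'E'
from scipy.spatial.transform import Rotation as Ro
AX=np.array([.616,.021,0]);YAW=np.radians(-10.2)
CX=np.array([np.cos(YAW),np.sin(YAW),0]);CY=np.array([-CX[1],CX[0],0])
def rep(tx=None,ty=None,tz=None):
    s=bot.read_state();R=Ro.from_rotvec(s["tcp_rot"]).as_matrix();p=s["tool_pos"]
    tip=p+.173*R[:,2];d=tip-AX
    print("t",round(s["time"],2),"tip counter mm",np.round([d@CX*1e3,d@CY*1e3,tip[2]*1e3],1),"F",np.round(s["wrist_force"],1),"w",round(s["width"],3),"xang",round(np.degrees(np.arctan2(R[1,0],R[0,0])),1),"tilt",np.round(R[:2,2],3))
    if tx is not None:
        g=AX+CX*tx/1e3+CY*ty/1e3+np.array([0,0,tz/1e3]);print("slide units",np.round(R.T@(g-tip)/.025,2))
E
python3 -c "from h import *;rep(-53.5,-17.6,150)"
```

```text
time: 0.52
tool_pos: [0.2664, -0.5439, 0.4039]
tcp_rot: [-2.977, -0.999, -0.0]
wrist_force: [-0.3, 0.6, 0.8]
width: 0.3
time: 0.93
tool_pos: [0.337, -0.4384, 0.4041]
tcp_rot: [-2.759, -1.501, -0.0]
wrist_force: [0.6, 0.5, -0.3]
width: 0.001
time: 1.35
tool_pos: [0.4123, -0.3363, 0.4042]
tcp_rot: [-2.457, -1.957, 0.0]
wrist_force: [0.7, -0.3, -0.8]
width: -0.006
time: 1.77
tool_pos: [0.4723, -0.2205, 0.4042]
tcp_rot: [-2.412, -2.012, 0.0]
wrist_force: [0.3, -0.1, -0.4]
width: -0.003
t 1.77 tip counter mm [ -98.8 -263.1  231.2] F [ 0.3 -0.1 -0.4] w -0.003 xang 79.7 tilt [-0.001  0.   ]
slide units [9.82 1.8  3.25]
```

```bash
python3 -m creep '[{"slide":[1,0.18,0]},{"slide":[1,0.18,0]},{"slide":[1,0.18,0]},{"slide":[1,0.18,0]},{"slide":[1,0.18,0]}]'
python3 -m creep '[{"slide":[1,0.18,0.5]},{"slide":[1,0.18,0.6]},{"slide":[1,0.18,0.7]},{"slide":[1,0.18,0.7]},{"slide":[0,0,0.7]}]'
python3 -m creep '[{"slide":[0,0,0]},{"slide":[0,0,0]},{"slide":[0,0,0]}]'
python3 - <<'E'
from h import *;rep(-53.5,-17.6,60)
for n in("scene","top"):
    p,d=imaging.read_camera(n);np.save(n+"1_p.npy",p)
    u,v=proj(n,[.57,.03,.1]);u=int(u);v=int(v)
    cv2.imwrite(f"pics/{n}1.png",cv2.resize(p[max(0,v-75):v+75,u-100:u+100,::-1],None,fx=4,fy=4,interpolation=2))
E
```

```text
t 1.77 tip counter mm [ -98.8 -263.1  231.2] F [ 0.3 -0.1 -0.4] w -0.003 xang 79.7 tilt [-0.001  0.   ]
slide units [9.82 1.8  6.85]validation failed for argument at $[0]...
validation failed for argument at $[0]...
validation failed for argument at $[0]...
```

View pics/scene1.png

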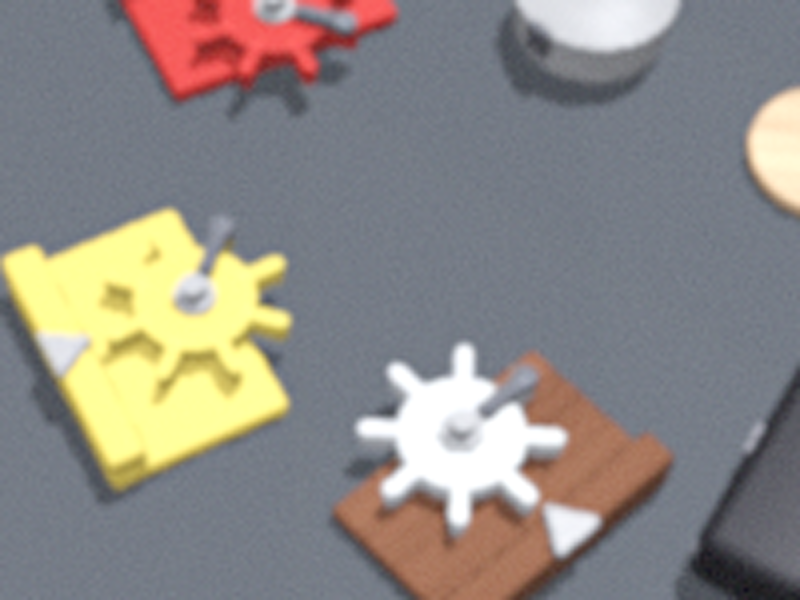

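View pics/top1.png

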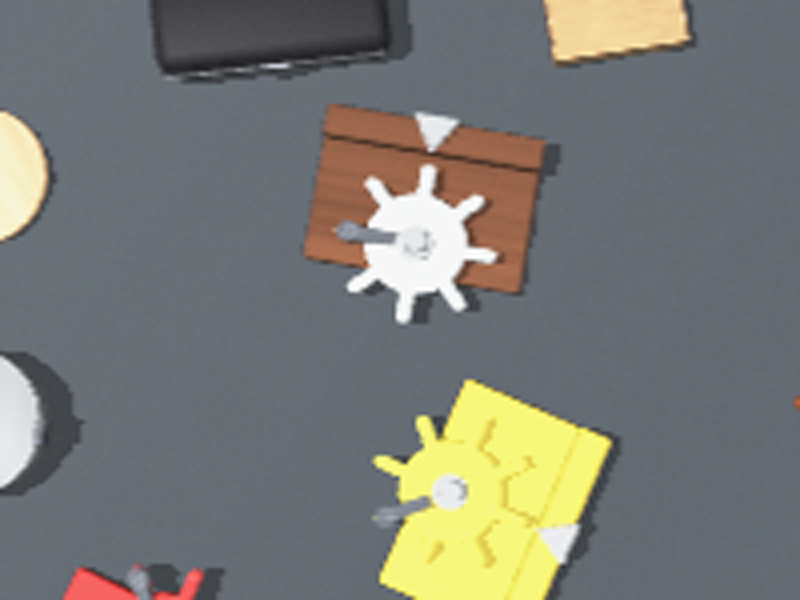

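The moves were refused because "angular" is mandatory in every row. The crop confirms brown as the counter, its bar is at +y, and the yellow one sits clear in front. I'll repeat the moves with full rows.

```bash
python3 -m creep '[{"slide":[1,0.18,0],"angular":[0,0,0]},{"slide":[1,0.18,0],"angular":[0,0,0]},{"slide":[1,0.18,0],"angular":[0,0,0]},{"slide":[1,0.18,0],"angular":[0,0,0]},{"slide":[1,0.18,0],"angular":[0,0,0]}]'
python3 -m creep '[{"slide":[1,0.18,0.5],"angular":[0,0,0]},{"slide":[1,0.18,0.6],"angular":[0,0,0]},{"slide":[1,0.18,0.7],"angular":[0,0,0]},{"slide":[1,0.18,0.7],"angular":[0,0,0]},{"slide":[0,0,0.7],"angular":[0,0,0]}]'
python3 -m creep '[{"slide":[0,0,0],"angular":[0,0,0]},{"slide":[0,0,0],"angular":[0,0,0]},{"slide":[0,0,0],"angular":[0,0,0]}]'
python3 - <<'E'
from h import *;rep(-53.5,-17.6,60)
for n in("scene","top"):
    p,d=imaging.read_camera(n);np.save(n+"1_p.npy",p)
    u,v=proj(n,[.57,.03,.1]);u=int(u);v=int(v)
    cv2.imwrite(f"pics/{n}2.png",cv2.resize(p[max(0,v-75):v+75,u-100:u+100,::-1],None,fx=4,fy=4,interpolation=2))
E
```

```text
time: 2.28
tool_pos: [0.5166, -0.1024, 0.4043]
tcp_rot: [-2.413, -2.012, 0.001]
wrist_force: [-0.3, -0.0, -0.4]
width: -0.004
time: 2.7
tool_pos: [0.5532, -0.0052, 0.3239]
tcp_rot: [-2.41, -2.015, -0.003]
wrist_force: [-0.4, -0.2, -0.1]
width: 0.004
time: 2.95
tool_pos: [0.5523, -0.0085, 0.3253]
tcp_rot: [2.412, 2.012, -0.0]
wrist_force: [-0.4, -0.0, -0.1]
width: 0.003
t 2.95 tip counter mm [-57.4 -40.4 152.3] F [-0.4 -0.  -0.1] w 0.003 xang 79.6 tilt [ 0. -0.]
slide units [0.91 0.15 3.69]
```

View pics/scene2.png

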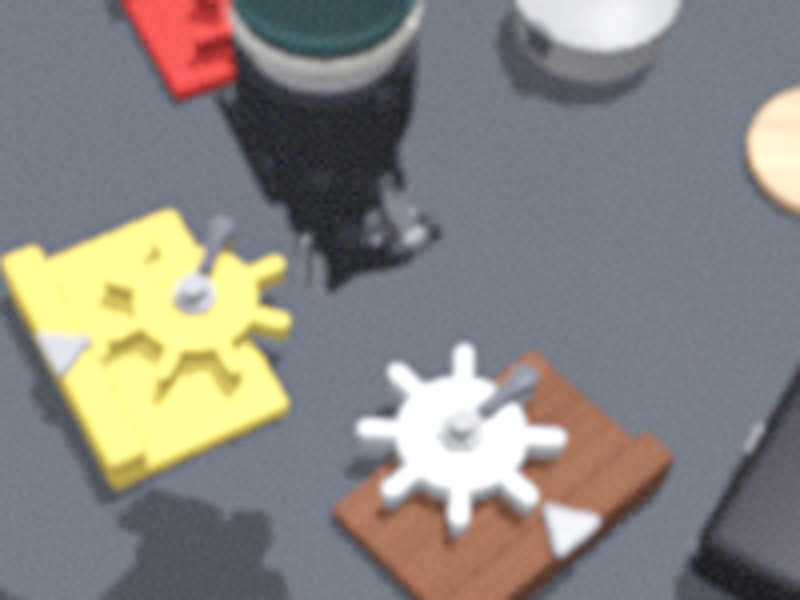

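View pics/top2.png

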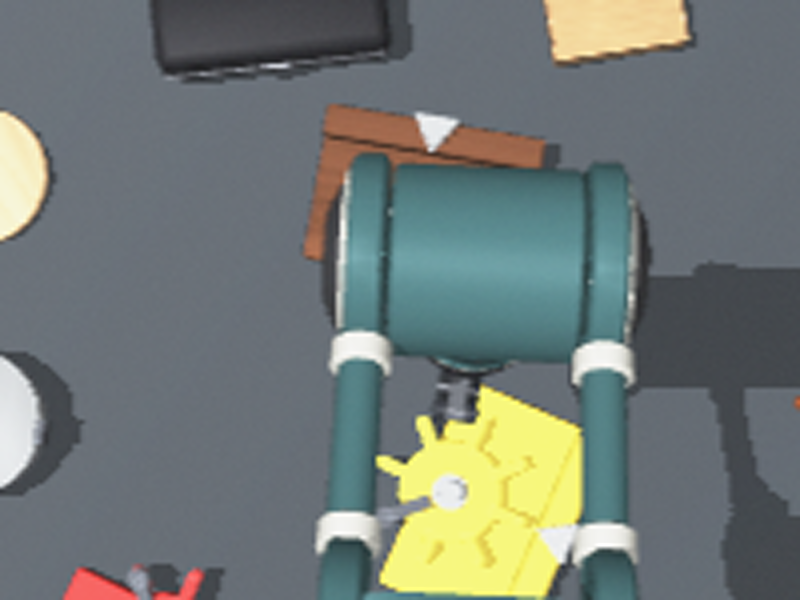

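```bash
python3 -m creep '[{"slide":[0.4,-0.1,0.9],"angular":[0,0,0]},{"slide":[0.5,-0.1,0.9],"angular":[0,0,0]},{"slide":[0,0,0.9],"angular":[0,0,0]},{"slide":[0,0,0.9],"angular":[0,0,0]},{"slide":[0,0,0],"angular":[0,0,0]}]'
python3 -m creep '[{"slide":[0,0,0],"angular":[0,0,0]},{"slide":[0,0,0],"angular":[0,0,0]}]'
cat >> h.py <<'E'
def look(k,z=.03):
    p,d=imaging.read_camera("scene");np.save("cur.npy",p)
    u,v=proj("scene",[.57,.03,z]);u=int(u);v=int(v)
    cv2.imwrite(f"pics/s{k}.png",cv2.resize(p[max(0,v-50):v+50,u-65:u+65,::-1],None,fx=6,fy=6,interpolation=2))
E
python3 -c "
from h import *;rep(-58,-17.6,10);look(3,.05)"
```

```text
time: 3.47
tool_pos: [0.5493, 0.0149, 0.2314]
tcp_rot: [-2.41, -2.009, 0.008]
wrist_force: [-0.9, -0.6, -0.4]
width: 0.001
time: 3.63
tool_pos: [0.5523, 0.0148, 0.2365]
tcp_rot: [2.412, 2.011, 0.003]
wrist_force: [0.2, -0.5, 0.9]
width: 0.0
t 3.63 tip counter mm [-61.2 -17.3  63.5] F [ 0.2 -0.5  0.9] w 0.0 xang 79.6 tilt [ 0.003 -0.   ]
slide units [-0.01  0.12  2.14]
```

View pics/s3.png

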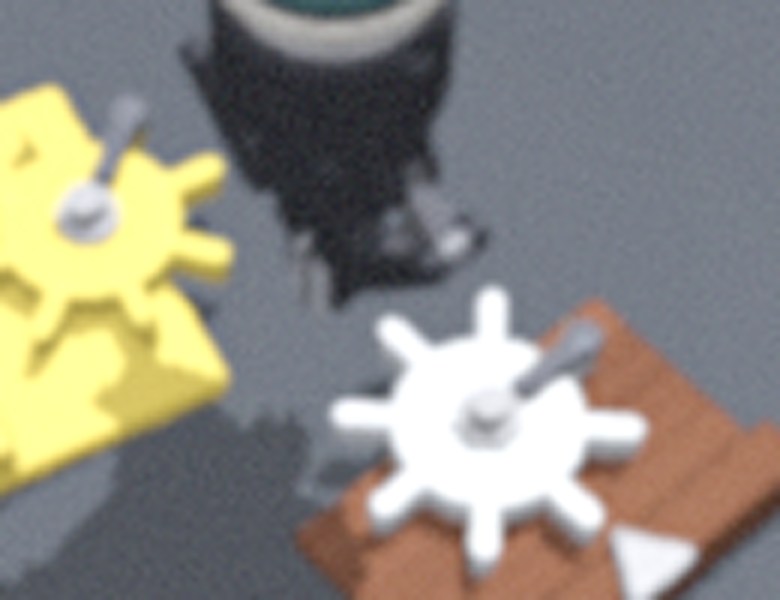

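```bash
python3 - <<'E'
from h import *
u0,v0=proj("scene",[.57,.03,.05]);u0=int(u0);v0=int(v0)
def q(x,y,z):return np.round((proj("scene",AX+CX*x/1e3+CY*y/1e3+[0,0,z/1e3])-[u0-65,v0-50])*6)
for dx in(-14,0,14):
  for dy in(-11,11):
    print(dx,dy,q(-61.2+dx,-17.3+dy,63.5),q(-61.2+dx,-17.3+dy,83.5))
print(q(-54,0,30),q(-38,-38,30),q(0,0,30))
E
```

```text
-14 -11 [278. 277.] [278. 246.]
-14 11 [325. 242.] [325. 210.]
0 -11 [305. 302.] [305. 271.]
0 11 [352. 267.] [353. 235.]
14 -11 [332. 328.] [333. 297.]
14 11 [379. 292.] [380. 260.]
[377. 320.] [329. 410.] [481. 417.]
```

```bash
python3 - <<'E'
from h import *
p,d=imaging.read_camera("scene")
m=imaging.camera_model("scene");T=m["camera_from_world"];f=200/np.tan(np.radians(m["fovy"])/2)
v,u=np.mgrid[:400,:640];c=np.stack([(u-m["cx"])/f*d,(v-m["cy"])/f*d,d],-1)
w=(c-T[:3,3])@T[:3,:3]-AX
X=w@CX*1e3;Y=w@CY*1e3;Z=w[...,2]*1e3
for a in range(45,200,10):
    k=(d>0)&(Z>a)&(Z<a+10)&(abs(X+61)<100)&(abs(Y+17)<70)
    if k.sum():print(a,k.sum(),np.round(np.percentile(X[k],[2,50,98])),np.round(np.percentile(Y[k],[2,50,98])))
E
```

```text
45 21 [-159.   -2.    8.] [-54.  -3.   7.]
55 1 [-54. -54. -54.] [-23. -23. -23.]
65 15 [-67. -54. -48.] [-29. -28. -21.]
75 27 [-67. -54. -46.] [-30. -28. -17.]
85 28 [-66. -54. -45.] [-30. -27. -21.]
95 17 [-66. -59. -47.] [-30. -29. -25.]
105 52 [-93. -56. -30.] [-31. -29.  -7.]
115 95 [-98. -44. -26.] [-31. -28. -10.]
125 75 [-105.  -63.  -18.] [-35. -30. -23.]
135 81 [-113.  -54.   -7.] [-36. -30. -27.]
145 122 [-120.  -39.    1.] [-36. -29.  -9.]
155 140 [-117.  -11.    0.] [-37. -23.  -8.]
165 83 [-49. -23. -14.] [-38. -28. -13.]
175 53 [-35. -23. -19.] [-30. -24. -10.]
185 38 [-58. -24. -22.] [-54. -23.  -9.]
195 117 [-74. -33. -23.] [-55. -43.  -3.]
```

Depth shows the shut fingers at about X -76..-46 and Y -29..-7 in counter axes, 22 mm wide as assumed. The knuckles start 40 mm above the tip, so they clear the wheel. I'll lower into the gap.

```bash
python3 -m creep '[{"slide":[0,0.1,0.5],"angular":[0,0,0]},{"slide":[0,0.1,0.5],"angular":[0,0,0]},{"slide":[0,0,0.4],"angular":[0,0,0]},{"slide":[0,0,0.4],"angular":[0,0,0]},{"slide":[0,0,0.3],"angular":[0,0,0]}]'
python3 -m creep '[{"slide":[0,0,0],"angular":[0,0,0]},{"slide":[0,0,0],"angular":[0,0,0]},{"slide":[0,0,0],"angular":[0,0,0]}]'
python3 -c "
from h import *;rep(-54,-10,10);look(4,.03)"
```

```text
time: 4.15
tool_pos: [0.5554, 0.0145, 0.18]
tcp_rot: [-2.411, -2.012, 0.003]
wrist_force: [-0.6, -0.6, -0.9]
width: -0.002
time: 4.4
tool_pos: [0.5564, 0.0145, 0.1821]
tcp_rot: [-2.412, -2.013, 0.0]
wrist_force: [-0.4, -0.0, 0.4]
width: 0.002
t 4.4 tip counter mm [-57.6 -17.    9.1] F [-0.4 -0.   0.4] w 0.002 xang 79.7 tilt [-0.  0.]
slide units [ 0.28  0.14 -0.04]
```

View pics/s4.png

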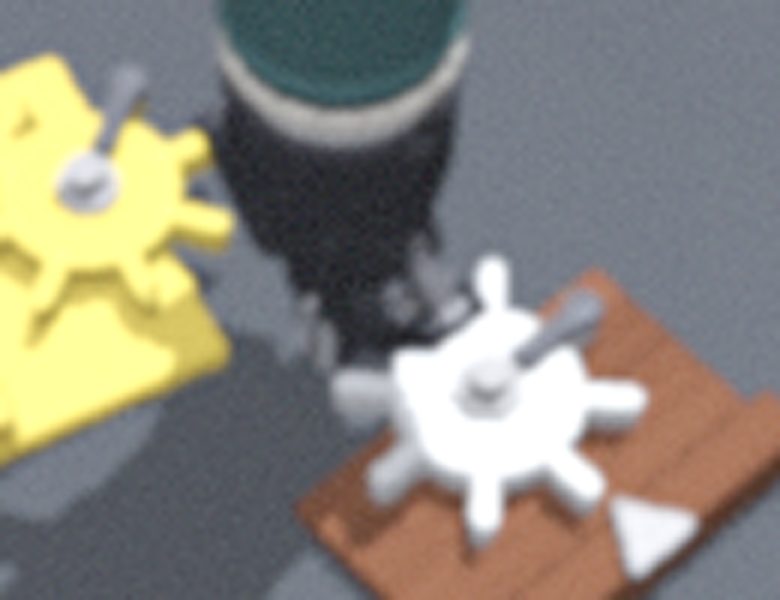

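The finger is in the gap between the front tooth and the tooth on its -y side (at about (360,395)), with no contact. I'll push slowly towards +y.

```bash
python3 -m creep '[{"slide":[0.1,0.12,0],"angular":[0,0,0]},{"slide":[0.2,0,0],"angular":[0,0,0]},{"slide":[0.2,0,0],"angular":[0,0,0]},{"slide":[0.2,0,0],"angular":[0,0,0]},{"slide":[0,0,0],"angular":[0,0,0]}]'
python3 -m creep '[{"slide":[0.1,0,0],"angular":[0,0,0]},{"slide":[0.1,0,0],"angular":[0,0,0]},{"slide":[0,0,0],"angular":[0,0,0]}]'
python3 -c "
from h import *;rep(-54,17.6,10);look(5,.03)"
```

```text
time: 4.87
tool_pos: [0.5627, 0.0322, 0.1826]
tcp_rot: [2.411, 2.013, 0.002]
wrist_force: [0.2, -0.4, -0.5]
width: 0.002
time: 5.12
tool_pos: [0.5632, 0.0366, 0.1821]
tcp_rot: [-2.411, -2.013, -0.0]
wrist_force: [-0.4, -1.3, 0.1]
width: 0.0
t 5.12 tip counter mm [-54.8   6.1   9.1] F [-0.4 -1.3  0.1] w 0.0 xang 79.7 tilt [-0.  0.]
slide units [ 0.46  0.03 -0.03]
```

View pics/s5.png

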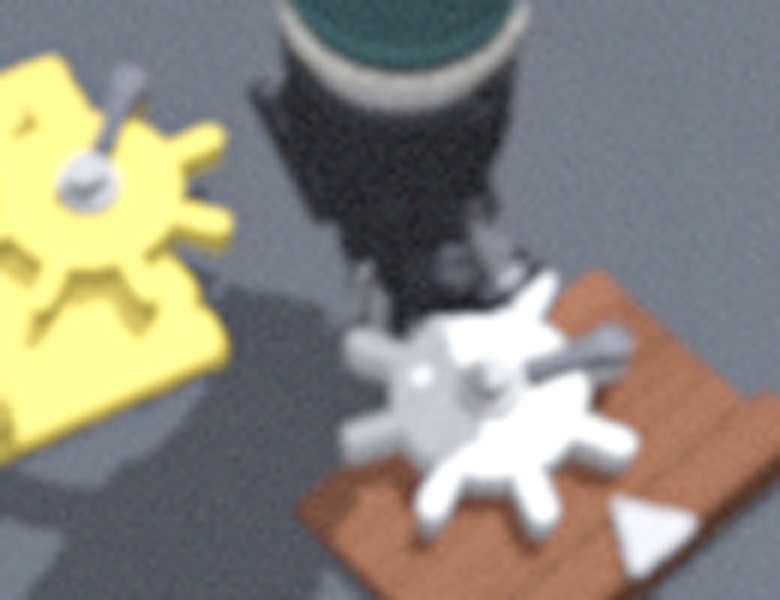

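The wheel has turned clockwise by about half a click (bar now at (600,350)). I'll continue.

```bash
python3 -m creep '[{"slide":[0.15,0,0],"angular":[0,0,0]},{"slide":[0.15,0,0],"angular":[0,0,0]},{"slide":[0.15,0,0],"angular":[0,0,0]},{"slide":[0,0,0],"angular":[0,0,0]},{"slide":[0,0,0],"angular":[0,0,0]}]'
python3 -c "
from h import *;rep(-54,17.6,10);look(6,.03)"
```

```text
time: 5.58
tool_pos: [0.5654, 0.0476, 0.1822]
tcp_rot: [-2.412, -2.013, -0.001]
wrist_force: [0.4, 1.9, -0.8]
width: 0.0
t 5.58 tip counter mm [-54.5  17.3   9.2] F [ 0.4  1.9 -0.8] w 0.0 xang 79.7 tilt [0. 0.]
slide units [ 0.01  0.02 -0.03]
```

View pics/s6.png

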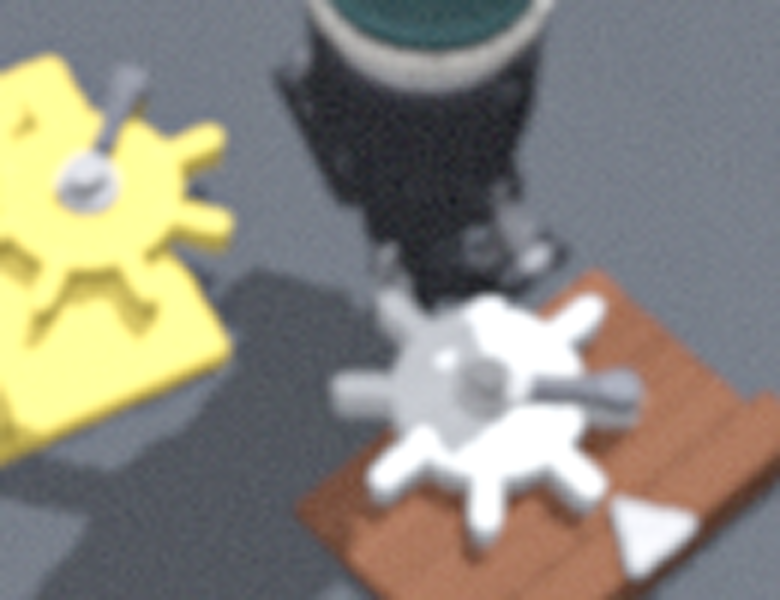

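The first click is complete: the bar at (600,392) is one click from the pointer. I'll lift out, go back one tooth and re-enter.

```bash
python3 -m creep '[{"slide":[0.05,0,0],"angular":[0,0,0]},{"slide":[0,0,-0.6],"angular":[0,0,0]},{"slide":[0,0,-0.7],"angular":[0,0,0]},{"slide":[0,0,-0.5],"angular":[0,0,0]},{"slide":[0,0,0],"angular":[0,0,0]}]'
python3 -m creep '[{"slide":[-0.5,-0.05,0],"angular":[0,0,0]},{"slide":[-0.5,-0.05,0],"angular":[0,0,0]},{"slide":[-0.43,0,0],"angular":[0,0,0]},{"slide":[0,0,0],"angular":[0,0,0]},{"slide":[0,0,0],"angular":[0,0,0]}]'
python3 -c "
from h import *;rep(-57,-17.3,10);look(7,.03)"
```

```text
time: 6.05
tool_pos: [0.5671, 0.0483, 0.2304]
tcp_rot: [2.409, 2.01, 0.007]
wrist_force: [1.2, -0.2, 1.0]
width: 0.001
time: 6.47
tool_pos: [0.5559, 0.0124, 0.2262]
tcp_rot: [-2.413, -2.009, 0.002]
wrist_force: [0.2, -0.2, -0.6]
width: -0.004
t 6.47 tip counter mm [-57.9 -19.1  53.2] F [ 0.2 -0.2 -0.6] w -0.004 xang 79.6 tilt [-0.002  0.   ]
slide units [0.07 0.04 1.73]
```

View pics/s7.png

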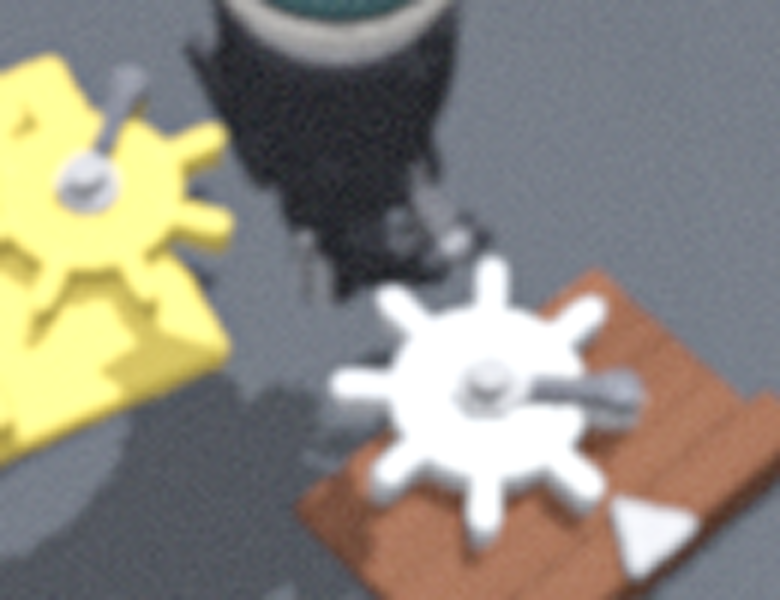

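The wheel is in its click, one short of the pointer, and the counter has not moved. I'll descend and make the second push.

```bash
python3 -m creep '[{"slide":[0.06,0,0.4],"angular":[0,0,0]},{"slide":[0,0,0.5],"angular":[0,0,0]},{"slide":[0,0,0.5],"angular":[0,0,0]},{"slide":[0,0,0.35],"angular":[0,0,0]},{"slide":[0,0,0],"angular":[0,0,0]}]'
python3 -m creep '[{"slide":[0.1,0.12,0],"angular":[0,0,0]},{"slide":[0.2,0,0],"angular":[0,0,0]},{"slide":[0.2,0,0],"angular":[0,0,0]},{"slide":[0.2,0,0],"angular":[0,0,0]},{"slide":[0,0,0],"angular":[0,0,0]}]'
python3 -m creep '[{"slide":[0.1,0,0],"angular":[0,0,0]},{"slide":[0.1,0,0],"angular":[0,0,0]},{"slide":[0,0,0],"angular":[0,0,0]}]'
python3 -c "
from h import *;rep(-54.5,17.6,10);look(8,.03)"
```

```text
time: 6.93
tool_pos: [0.5551, 0.0154, 0.1799]
tcp_rot: [-2.408, -2.011, 0.007]
wrist_force: [-0.3, 0.1, 0.0]
width: -0.0
time: 7.35
tool_pos: [0.5637, 0.0328, 0.1842]
tcp_rot: [2.411, 2.013, 0.003]
wrist_force: [0.2, 0.4, 0.1]
width: -0.003
time: 7.6
tool_pos: [0.5642, 0.0372, 0.1839]
tcp_rot: [2.411, 2.013, 0.002]
wrist_force: [-0.4, 0.2, 0.8]
width: -0.0
t 7.6 tip counter mm [-53.7   6.9  10.9] F [-0.4  0.2  0.8] w -0.0 xang 79.7 tilt [0.001 0.   ]
slide units [ 0.43 -0.03  0.04]
```

View pics/s8.png

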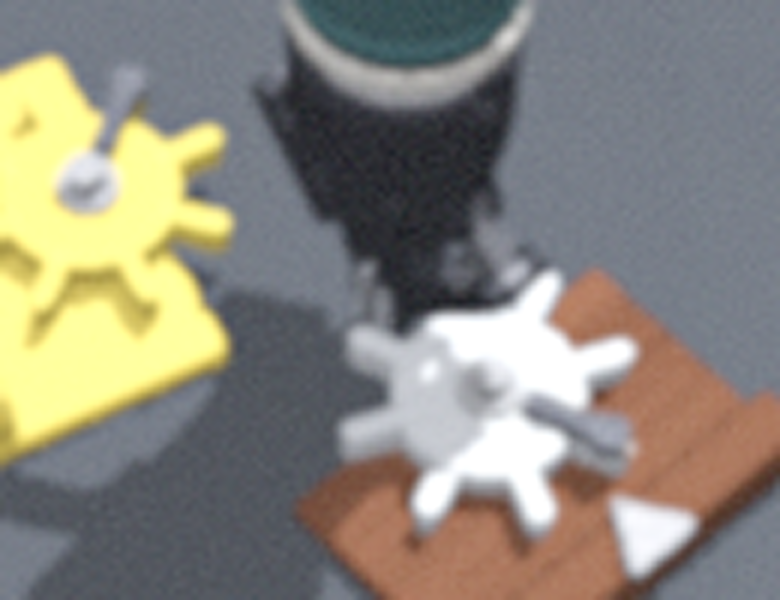

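The bar is at (605,435), past half a click. I'll continue to mid-gap as before.

```bash
python3 -m creep '[{"slide":[0.15,0,0],"angular":[0,0,0]},{"slide":[0.15,0,0],"angular":[0,0,0]},{"slide":[0.14,0,0],"angular":[0,0,0]},{"slide":[0,0,0],"angular":[0,0,0]},{"slide":[0,0,0],"angular":[0,0,0]}]'
python3 -c "
from h import *;rep(-54,17.6,10);look(9,.03)"
```

```text
time: 8.07
tool_pos: [0.5659, 0.0479, 0.1834]
tcp_rot: [-2.412, -2.013, -0.0]
wrist_force: [0.3, 0.0, -0.2]
width: -0.003
t 8.07 tip counter mm [-54.1  17.7  10.4] F [ 0.3  0.  -0.2] w -0.003 xang 79.7 tilt [0. 0.]
slide units [-0.    0.    0.02]
```

View pics/s9.png

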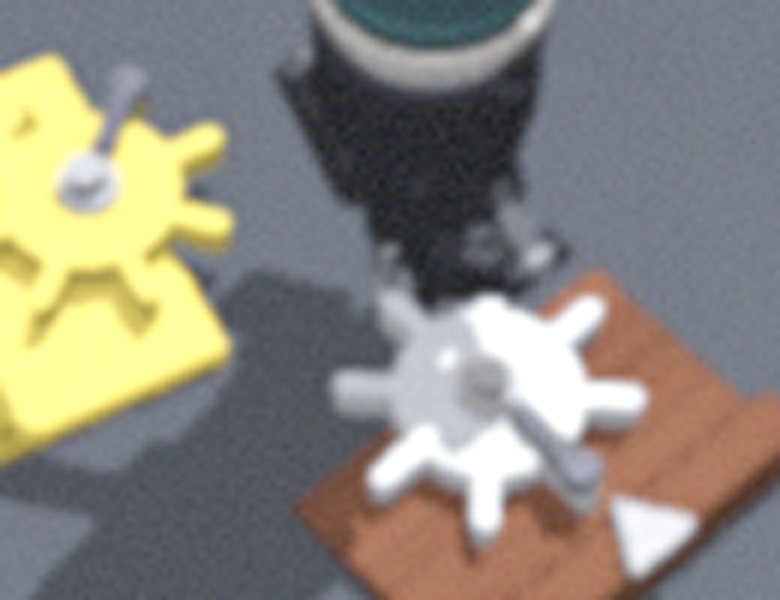

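The bar at (585,475) is now at the pointer. I'll lift clear, back off and check.

```bash
python3 -m creep '[{"slide":[0,0,-0.5],"angular":[0,0,0]},{"slide":[0,0,-0.8],"angular":[0,0,0]},{"slide":[0,0,-1],"angular":[0,0,0]},{"slide":[0,0,-1],"angular":[0,0,0]},{"slide":[0,0,-1],"angular":[0,0,0]}]'
python3 -m creep '[{"slide":[0,-1,-1],"angular":[0,0,0]},{"slide":[0,-1,-1],"angular":[0,0,0]},{"slide":[0,-1,-1],"angular":[0,0,0]},{"slide":[0,-1,-0.5],"angular":[0,0,0]},{"slide":[0,-1,0],"angular":[0,0,0]}]'
python3 -m creep '[{"slide":[-1,0,0],"angular":[0,0,0]},{"slide":[-1,0,0],"angular":[0,0,0]},{"slide":[-1,0,0],"angular":[0,0,0]},{"slide":[-1,0,0],"angular":[0,0,0]},{"slide":[-1,0,0],"angular":[0,0,0]}]'
python3 -m creep '[{"slide":[-1,0,0],"angular":[0,0,0]},{"slide":[-1,0,0],"angular":[0,0,0]},{"slide":[-1,0,0],"angular":[0,0,0]},{"slide":[0,0,0],"angular":[0,0,0]},{"slide":[0,0,0],"angular":[0,0,0]}]'
python3 - <<'E'
from h import *;rep();look(10,.03)
p,d=imaging.read_camera("top");cv2.imwrite("pics/top10.png",p[:,:,::-1])
s=np.load("cur.npy");o=np.load("scene0_p.npy");t0=np.load("top0_p.npy")
# changes of non-robot things: pointer / case / cards etc by difference
for n,a,b in(("scene",o,s),("top",t0,p)):
    m=(np.abs(a.astype(int)-b).max(2)>60).astype(np.uint8);k,l,st,c=cv2.connectedComponentsWithStats(m)
    print(n,[(tuple(map(int,x[:5]))) for x in st[1:] if x[4]>15])
E
```

```text
time: 8.53
tool_pos: [0.5656, 0.0473, 0.2928]
tcp_rot: [2.412, 2.013, -0.0]
wrist_force: [0.4, -0.1, -0.1]
width: 0.001
time: 8.95
tool_pos: [0.4429, 0.0699, 0.3834]
tcp_rot: [2.409, 2.009, 0.01]
wrist_force: [0.9, -0.2, 0.1]
width: 0.0
time: 9.37
tool_pos: [0.4197, -0.0541, 0.3796]
tcp_rot: [2.411, 2.013, 0.001]
wrist_force: [1.2, -0.1, 0.2]
width: -0.0
time: 9.78
tool_pos: [0.4066, -0.1278, 0.3792]
tcp_rot: [2.415, 2.009, 0.001]
wrist_force: [-1.0, 0.9, 0.5]
width: -0.001
t 9.78 tip counter mm [-179.6 -183.6  206.2] F [-1.   0.9  0.5] w -0.001 xang 79.5 tilt [ 0.001 -0.   ]
scene [(69, 0, 34, 44, 342), (79, 0, 5, 7, 16), (130, 0, 6, 11, 42), (138, 0, 48, 19, 292), (179, 0, 30, 55, 271), (118, 7, 6, 9, 27), (204, 9, 6, 20, 80), (174, 36, 43, 52, 638), (146, 39, 9, 8, 46), (212, 67, 8, 15, 39), (204, 75, 8, 7, 16), (167, 79, 18, 12, 74), (174, 84, 52, 69, 1367), (360, 188, 16, 12, 83), (360, 206, 16, 15, 94)]
top [(318, 167, 5, 15, 54), (298, 182, 15, 5, 50), (372, 247, 16, 43, 93), (371, 257, 7, 20, 27), (607, 281, 23, 34, 568), (368, 293, 17, 12, 130), (430, 316, 17, 12, 131), (352, 345, 19, 14, 156), (287, 365, 44, 17, 248), (608, 366, 32, 28, 594), (418, 369, 18, 12, 147), (284, 374, 45, 14, 62), (336, 375, 8, 5, 17), (352, 381, 9, 12, 63), (363, 380, 15, 19, 171), (294, 384, 47, 16, 200), (411, 384, 10, 15, 56)]
```

View pics/s10.png

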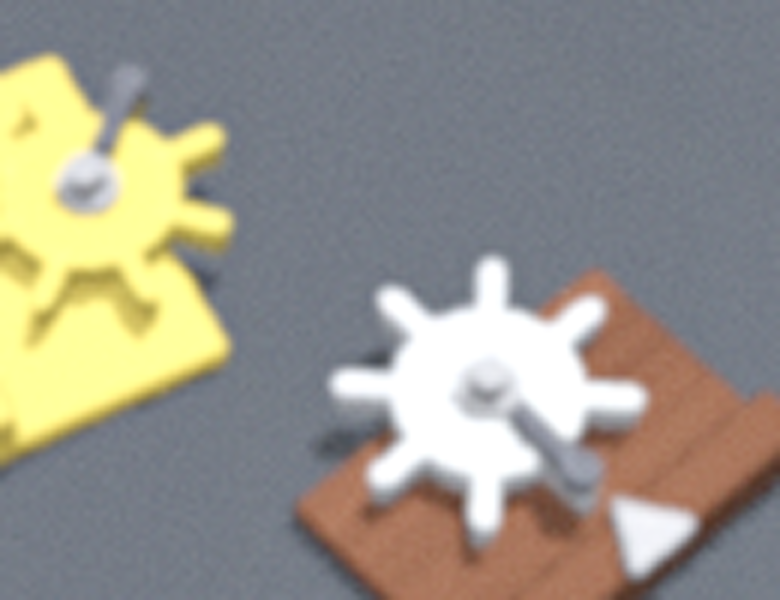

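View pics/top10.png

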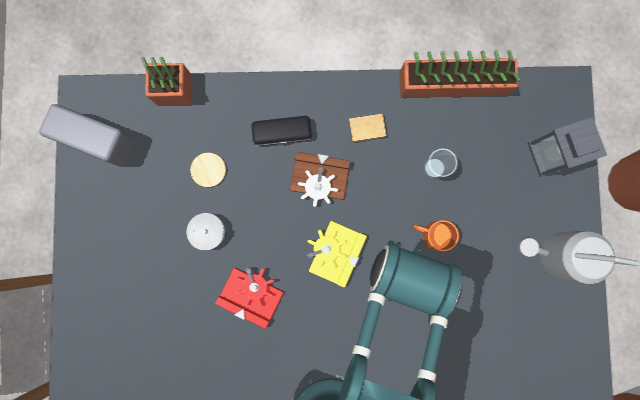

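The bar points straight at the arrowhead: in the crop it ends at (582,475) and the tip is at about (612,500). Apart from the arm and its shadow, the only image changes are the bar's old and new spots. The hand is clear, so I'm handing in.

```bash
python3 -c "
from workcell import order;print(order.finish_job())"
```

```text
the job is handed in; nothing more can be done
None
```

The marked tooth now rests in its click at the arrowhead pointer on the brown counter, and I handed the job in at about 9.8 s of the 54 s allowed. The wheel started two clicks short (2.356 rad). I pushed it clockwise one click at a time with the shut fingertips in the gap beside the front tooth, and lifted out between pushes.

- **Final pictures:** the scene and top views both show the bar at the arrowhead with all teeth back in click position. Comparing before and after, only the bar's old and new spots changed, besides the robot and its shadow. The counter, bystanders and look-alikes did not visibly move.
- **Forces and clearance:** the wrist force readings at the end of each move stayed around 2 N or less, and the hand finished about 0.2 m above the bench.
- **What failed:** one set of moves was refused because I had left out the turn value in each row. It moved nothing and I repeated it correctly.
- **Not checked:** I judged the wheel angle from the pictures, since the state does not report it. The finish call gave no verdict.

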